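# Unlock a photometer check standard from its rack and load it

### The job

Take the amber check standard out of the white locking rack: its oblong foot is caught under the slotted guard, so turn it by its tab until the foot lines up with the slot and lift it out without forcing it. Stand it upright in the yellow nest of the photometer's open drawer, gently and without dropping it, let go, and only then push the drawer fully shut. Leave the other standards, the tube rack, the kit box and the jar where they are.

Things in the scene. Friction and masses are not known exactly. Their poses are not given: they have to be found in the camera images.
- cell_amber: Amber check standard, 38 mm tall, 20 g. Black foot 34 (its x) x 14 (y) x 5 mm, neck 9 mm round up to z 14, amber tab z 14 to 38, 24 (x) x 10 mm (y): pinch its 10 mm. Tab and foot are parallel. Origin: foot's underside centre, z up; a half turn looks the same. Starts in any of the rack's pockets, x 50 to 90 degrees off the slot, to either side; turns freely both ways.
- cell_green: The same part with a green tab, locked in another pocket; to be left alone.
- cell_blue: The same part with a blue tab, locked in another pocket; to be left alone.
- rack: White rack, fixed, 78 (its x) x 240 (y) x 20 mm high; origin: underside centre. Pockets at y = -80, 0, +80 mm: 44 mm square wells, floor at z 8 mm, under a guard plate (z 16 to 20) with a slot 42 mm long (x), 20 mm wide (y). A foot passes freely within 4 degrees of the rack's x and 1.5 mm of the slot's middle line. In a pocket a tab spans z 22 to 46 mm.
- reader: White and blue photometer, fixed, 200 mm wide (y); front part 120 mm deep, 84 mm high, rear part 140 mm deep, 152 mm high. Origin: under the middle of its front face, at bench level; x points from the front face into the machine, z up. The drawer comes out of the front face along -x.
- nest (a point): Middle of the floor of the yellow-rimmed nest in the drawer, 20 mm above the bench; moves with the drawer. Inside 40 mm long (its x, along the drawer's travel) x 20 mm wide (y); rim 3 mm thick, 5 mm high. The drawer floor around it is 100 mm wide, without side walls. The nest is 45 mm inside the front face when shut.
- drawer_front (a point): Middle of the outer face of the drawer's blue front panel, 34 mm above the bench. Panel 136 mm wide, 10 mm thick, 8 to 60 mm above the bench; push it along the reader's x to shut. The nest's middle is 56 mm behind this face. When shut, this face is 11 mm in front of the reader's front face.
- drawer (a joint): How far the drawer is out, in m: 0 fully shut against its stop, 0.14 fully out. It starts 0.108 to 0.135 out, stays where it is left and slides with a resistance of about 2 N.
- tube_rack: Loose white block 65 x 170 mm with five green-capped tubes, 76 mm high over the caps. Origin: centre of its underside. A bystander.
- kit_box: Loose white carton 140 x 90 x 50 mm with a blue patch on top. Origin: centre of its underside. A bystander.
- jar: Loose clear jar with a red cap, 40 mm in diameter, 50 mm high. Origin: centre of its underside. A bystander.

How it is judged:
By the outcome, as a careful person would: the job done as asked, in the order asked, and still so for the second after the job is handed in, with the robot touching nothing.
It also fails if it takes over 58 s, if anything falls off the work surface, if the arm or the gripper's body presses on something with over 40 N, if the wrist force passes 120 N, or if a joint passes its speed limit or range.

### The arm

A 7-joint arm with a two-finger parallel gripper is mounted at the origin on the work surface. World frame = base frame: x ahead of the robot, y to its left, z up, the work surface at z = 0. Lengths are in m, angles in rad, forces in N, time in s.
With the tool pointing down it reaches from about 0.425 to 0.95 m from the base axis. Payload 4.7 kg.
Tool frame: the origin (TCP) lies between the finger pads; the fingertips stand 14 mm ahead of it and the grasp point (between the pads) lies 5 mm behind it (tip_reach is the distance from the TCP to the fingertips, in m); z points along the fingers, y is the direction in which the jaws open and shut (so a half turn about z gives the same grasp; the last joint's range is limited). The gripper opens to 85 mm and grips with 20 to 120 N. Pads are 22 mm wide; open, the fingers measure 114 mm over their backs; the gripper's body (76 mm by 85 mm) begins 54 mm behind the grasp point. The pads swing forward as they close: fully open they stand 13 mm farther back than shut.
Start: joints at [-1.339, 0.469, -0.049, 1.532, 0.024, 1.141, -0.082], TCP at [0.174, 0.652, 0.245] pointing down, gripper open.
Joint ranges: [-2.59, 2.59], [-0.33, 1.99], [-1.39, 1.29], [0.1, 2.45], [-1.04, 4.18], [0.21, 1.99], [-2.66, 2.66]. Speed limits (rad/s): [2.57, 2.57, 3.14, 3.14, 3.14, 3.14, 3.14].

### API

Orientations are given as [roll, pitch, yaw] about the fixed x, y, z axes, in that order (R = Rz(yaw) Ry(pitch) Rx(roll)).
In Python, from workcell import * gives the robot as it stands.
- The arm moves only by the shell command python3 -m jog 'ROWS' [OPENING] [FORCE]. ROWS is JSON, a list of rows, each a list of 6 numbers: the shift along the world's x, y, z in m, then the turn, a rotation vector about the world's x, y, z in rad. In form: [[x, y, z, ax, ay, az], ...]. A call has 1 to 10 rows; each row is the pose to reach, as a shift and turn from the pose measured when the call began; what a row does not reach only later rows make up. A row lasts 1/12 s, in which the tool goes at most 41.7 mm and 7.16 degrees, less where a joint would pass 70% of its speed; a pose out of reach is approached as far as the arm can. A call with a gripper value outside its range is refused whole. OPENING is the closure, from -1 (fully open) to 1 (shut), so that 0 is half open, set as the call begins (- or left out, the last holds). The fingers move at their own pace and stop on an object; FORCE is the grip in N (left out, the last holds). Time passes only in rows, so rows that repeat a pose let the fingers close. It gives the time, the measured TCP pose, the force and the opening at its end, in the units of the state.
- sense(): the state, without advancing time (a new reading comes with each control period).
- grab_frame(name): name is "side" or "top" or "wrist"; returns the picture (480x640x3 uint8, red, green, blue); there is no depth.
- camera_params(name): a dict with "vertical_fov" (degrees; the focal length in pixels is half the picture's height over the tangent of half this angle, whatever the lens; pixels are square), "cx", "cy" (the principal point, pixels), "R" (3x3) and "t" (3): a world point X has camera coordinates R X + t; the wrist camera has in their place "hand_eye" (4x4, takes a point from camera to tool coordinates, whose origin is the TCP and whose axes are the flange's). Camera axes: x right, y down, z forward; pixel columns grow to the right and rows downward; lengths in m; the calibration is good to about 2 mm. A picture is of the moment at which its call begins: read the wrist's pose just before it. camera_params takes no time and is no camera call.
- sign_off(): hands the job in, once; it reports no verdict.
Trained networks look in the newest picture that a camera, given by its name, has taken for a name from the list of things; names that differ only in an ending like _2 or _b are one class to them, and where a whole thing is asked for, a point or a joint stands for the part that bears it (a point fixed in the world has none). Each returns a list of dicts, best first, with "confidence" (0 to 1); they miss things now and then, are a little off and sometimes report something else, mostly with a low value. They report only what shows in the picture. A call takes as long as a camera call.
- silhouettes(camera, label): "region" (480x640 bool, what is visible of it) and "point" ([column, row] as shares, 0 to 1, of the picture: columns of its width, rows of its height, amid what is visible of it).
- pinpoint(camera, label): "point" ([column, row] as shares, 0 to 1, of the picture: columns of its width, rows of its height: a listed point, or the origin of a listed thing).
The state is a dict: "time_s": time; "joint_positions": joint angles; "qvel": joint speeds; "tau": joint torques, N m; "position": TCP position; "ee_rot": TCP orientation; "contact_force": force on the tool from outside, world axes, zero at the start; "ft_torque": the same for the moment, N m; "width": finger opening in m.
Only numpy, scipy, OpenCV 4.12 (cv2) and the standard library are available. Lean on these libraries where they do the work, as an engineer would, in place of code of your own. Each camera call takes 0.05 s, during which the arm holds its last target.

## Working session

There is one attempt and no reset: what is moved stays moved. The work goes in short steps, Python scripts to look and compute and a shell command to move; the robot and the scene stay as the last step left them, time stands still between calls to the robot, and variables do not carry over. Pictures are saved under pics/ and viewed, and the job is handed in when it is done.

```bash
ls; mkdir -p pics
python3 - <<'E'
from workcell import *
import cv2
s=sense();print({k:s[k] for k in('time_s','position','ee_rot','contact_force','width')})
for n in('side','top','wrist'):
    im=grab_frame(n);cv2.imwrite(f'pics/{n}0.png',im[:,:,::-1]);print(n,camera_params(n))
for c in('side','top'):
    for l in('cell_amber','rack','reader','nest','drawer_front'):
        print(c,l,[(r['confidence'],r['point']) for r in pinpoint(c,l)][:3])
E
```

```text
pics
{'time_s': 0.0, 'position': array([0.17389002, 0.65163502, 0.24422398]), 'ee_rot': array([-3.13958673e+00,  5.97855343e-05,  2.88084684e+00]), 'contact_force': array([-0.52649976,  1.1219822 , -0.18985798]), 'width': 0.08529176232839286}
side {'vertical_fov': 49.11305447786506, 'cx': 317.76076459431073, 'cy': 235.57263822320553, 'R': array([[-0.98876269, -0.14942493,  0.00453043],
       [-0.11975898,  0.77359305, -0.62226327],
       [ 0.08947694, -0.61581326, -0.78279493]]), 't': array([0.53081137, 0.03827351, 1.16607538])}
top {'vertical_fov': 47.042160112144494, 'cx': 314.2055982752572, 'cy': 241.40491604515506, 'R': array([[-0.00491172, -0.99998594,  0.00199755],
       [-0.97917811,  0.0044041 , -0.20295524],
       [ 0.20294359, -0.00295281, -0.97918598]]), 't': array([0.09597773, 0.54164207, 1.34907341])}
wrist {'vertical_fov': 66.31456187118118, 'cx': 322.87494639646775, 'cy': 231.07726184149118, 'hand_eye': array([[-6.98287333e-05, -9.64547048e-01, -2.63910947e-01,
         6.68129899e-02],
       [ 9.99999210e-01,  2.63867399e-04, -1.22897971e-03,
        -2.56321334e-04],
       [ 1.25504625e-03, -2.63910824e-01,  9.64546267e-01,
        -1.29229926e-01],
       [ 0.00000000e+00,  0.00000000e+00,  0.00000000e+00,
         1.00000000e+00]])}
side cell_amber [(0.49, [0.5536, 0.5133])]
side rack [(0.6, [0.5244, 0.576])]
side reader [(0.83, [0.4669, 0.319])]
side nest [(0.74, [0.5061, 0.3129])]
side drawer_front [(0.62, [0.5384, 0.3173])]
top cell_amber [(0.43, [0.5081, 0.5802]), (0.17, [0.4198, 0.5463])]
top rack [(0.67, [0.4691, 0.5596]), (0.48, [0.685, 0.5419])]
top reader [(0.56, [0.6833, 0.4596])]
top nest [(0.82, [0.6845, 0.4992])]
top drawer_front [(0.98, [0.68, 0.5381])]
```

View pics/top0.png

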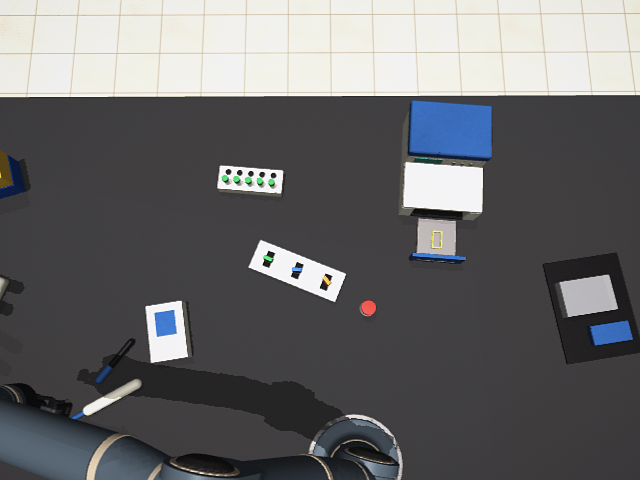

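View pics/side0.png

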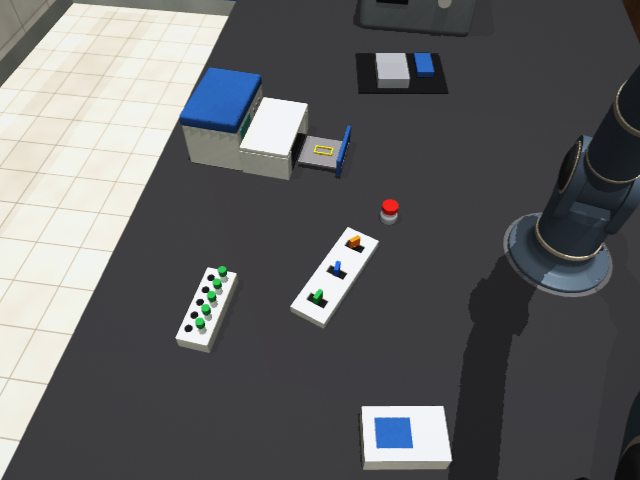

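View pics/wrist0.png

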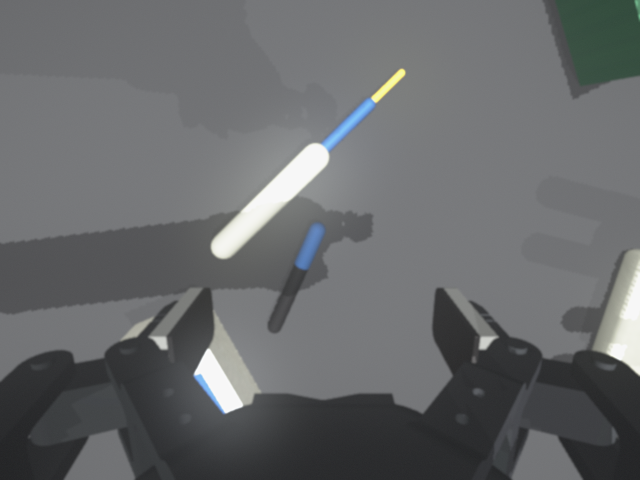

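The amber cell is in the rack's end pocket nearest the jar, at about (327,281) in the top view and (354,243) in the side view. The nest is at (437,240) in the top view. Next I'll measure.

```bash
cat > h.py <<'E'
from workcell import *
import numpy as np, cv2
from scipy.spatial.transform import Rotation as Ro
def cam(n,state=None):
    p=camera_params(n);f=240/np.tan(np.radians(p['vertical_fov'])/2)
    if 'R' in p: R,t=np.array(p['R']),np.array(p['t'])
    else:
        T=np.eye(4);T[:3,:3]=Ro.from_euler('xyz',state['ee_rot']).as_matrix();T[:3,3]=state['position']
        M=np.linalg.inv(T@np.array(p['hand_eye']));R,t=M[:3,:3],M[:3,3]
    return f,p['cx'],p['cy'],R,t
def toplane(C,uv,z):
    f,cx,cy,R,t=C;uv=np.atleast_2d(uv).astype(float)
    d=np.c_[(uv[:,0]-cx)/f,(uv[:,1]-cy)/f,np.ones(len(uv))]@R
    o=-R.T@t
    return o+d*((z-o[2])/d[:,2])[:,None]
def proj(C,X):
    f,cx,cy,R,t=C;c=np.atleast_2d(X)@R.T+t
    return np.c_[c[:,0]/c[:,2]*f+cx,c[:,1]/c[:,2]*f+cy]
E
python3 - <<'E'
from h import *
for n in('top','side'):
    im=grab_frame(n);C=cam(n)
    for l,z in(('cell_amber',.008),('rack',0),('nest',.02),('drawer_front',.034),('reader',0),('jar',0)):
        for r in pinpoint(n,l)[:2]:
            print(n,l,r['confidence'],toplane(C,np.array(r['point'])*[640,480],z).round(4))
    for l,z in(('cell_amber',.04),('rack',.02),('nest',.025)):
        for r in silhouettes(n,l)[:2]:
            c,_=cv2.findContours(r['region'].astype('uint8'),0,2);c=max(c,key=cv2.contourArea)
            b=cv2.boxPoints(cv2.minAreaRect(c))
            print(n,l,r['confidence'],r['region'].sum(),toplane(C,b,z).round(4).tolist())
    hsv=cv2.cvtColor(im,cv2.COLOR_RGB2HSV)
    m=cv2.inRange(hsv,(8,120,80),(22,255,255)) 
    k,lab,st,ce=cv2.connectedComponentsWithStats(m)
    for i in range(1,k):
        if st[i,4]>15: print(n,'amberpix',ce[i],st[i],toplane(C,ce[i],.042).round(4))
print(sense()['time_s'])
E
```

```text
top cell_amber 0.37 [[0.456  0.0592 0.008 ]]
top rack 0.89 [[0.4772 0.1404 0.    ]]
top nest 0.87 [[ 0.5547 -0.2271  0.02  ]]
top drawer_front 0.63 [[ 0.5008 -0.2258  0.034 ]]
top drawer_front 0.61 [[ 0.5579 -0.2226  0.034 ]]
top reader 0.84 [[ 0.6124 -0.2308  0.    ]]
top jar 0.69 [[ 0.3725 -0.0387  0.    ]]
top rack 0.75 2717 [[0.4804, 0.2645, 0.02], [0.5576, 0.235, 0.02], [0.4648, 0.0117, 0.02], [0.3896, 0.0432, 0.02]]
top rack 0.44 38 [[0.506, 0.2265, 0.02], [0.5152, 0.2175, 0.02], [0.5007, 0.2031, 0.02], [0.4915, 0.212, 0.02]]
top nest 0.85 1757 [[0.4997, -0.1512, 0.025], [0.6132, -0.1637, 0.025], [0.6017, -0.31, 0.025], [0.4886, -0.2952, 0.025]]
top amberpix [  4.10526316 170.75986842] [  0 150  12  38 304] [[0.739  0.9108 0.042 ]]
top amberpix [326.95652174 280.60869565] [323 276   8   9  23] [[0.4432 0.0616 0.042 ]]
side rack 0.75 [[0.4816 0.1466 0.    ]]
side nest 0.96 [[ 0.5578 -0.2334  0.02  ]]
side nest 0.29 [[0.3188 0.4659 0.02  ]]
side drawer_front 0.69 [[ 0.5127 -0.218   0.034 ]]
side reader 0.83 [[ 0.6233 -0.2381  0.    ]]
side jar 0.9 [[ 0.3738 -0.036   0.    ]]
side jar 0.35 [[ 0.5635 -0.2463  0.    ]]
side cell_amber 0.7 388 [[0.4001, 0.0096, 0.04], [0.3996, -0.0679, 0.04], [0.3605, -0.068, 0.04], [0.3625, 0.0093, 0.04]]
side cell_amber 0.47 153 [[0.4622, 0.0554, 0.04], [0.4342, 0.0511, 0.04], [0.4305, 0.089, 0.04], [0.4578, 0.0933, 0.04]]
side rack 0.89 3575 [[0.5619, 0.242, 0.02], [0.4628, -0.0041, 0.02], [0.3849, 0.0517, 0.02], [0.49, 0.2838, 0.02]]
side nest 0.7 1374 [[0.6149, -0.1695, 0.025], [0.6068, -0.3598, 0.025], [0.4886, -0.3228, 0.025], [0.506, -0.1396, 0.025]]
side amberpix [354.08571429 241.40952381] [349 235  11  13 105] [[0.4474 0.0698 0.042 ]]
1.65
```

```bash
python3 -m jog '[[0.019,-0.041,0,0,0,-0.06],[0.038,-0.082,0,0,0,-0.12],[0.057,-0.12,0,0,0,-0.18],[0.076,-0.16,-0.01,0,0,-0.24],[0.095,-0.2,-0.02,0,0,-0.3],[0.114,-0.24,-0.03,0,0,-0.36],[0.133,-0.28,-0.04,0,0,-0.42],[0.152,-0.32,-0.05,0,0,-0.48],[0.171,-0.36,-0.06,0,0,-0.54],[0.19,-0.4,-0.065,0,0,-0.6]]' -- 2>&1 || true; python3 -c "
from h import *
s=sense();print(s['time_s'],s['position'],s['ee_rot'],s['joint_positions'])"
```

```text
invalid input: not JSON, or not a number
1.65 [0.17402675 0.65219263 0.24536503] [ 3.14148694e+00 -3.14898186e-05  2.88079870e+00] [-1.33887371  0.46855525 -0.04860286  1.53250008  0.02411141  1.14101564
 -0.0822886 ]
```

```bash
python3 -m jog '[[0.019,-0.036,0,0,0,-0.06],[0.036,-0.075,0,0,0,-0.12],[0.054,-0.112,0,0,0,-0.18],[0.07,-0.15,-0.005,0,0,-0.24],[0.088,-0.187,-0.01,0,0,-0.3],[0.106,-0.225,-0.02,0,0,-0.36],[0.124,-0.262,-0.03,0,0,-0.42],[0.142,-0.3,-0.04,0,0,-0.48],[0.16,-0.337,-0.05,0,0,-0.54],[0.178,-0.375,-0.06,0,0,-0.6]]'; python3 -c "
from h import *
s=sense();print(s['time_s'],s['position'],s['ee_rot'],s['joint_positions'])"
```

```text
time_s: 2.48
position: [0.3501, 0.2808, 0.1868]
ee_rot: [3.14, -0.0, 2.278]
contact_force: [0.4, -0.2, -0.9]
width: 0.0858
2.4833 [0.35010104 0.28077702 0.18675365] [ 3.14019722e+00 -2.80593902e-04  2.27820159e+00] [-0.94649184  0.16569067  0.19785265  2.12375014 -0.04329179  0.85438427
 -0.01548169]
```

```bash
python3 -m jog '[[0.015,-0.036,-0.005,0,0,-0.05],[0.031,-0.072,-0.01,0,0,-0.1],[0.046,-0.108,-0.015,0,0,-0.15],[0.062,-0.144,-0.02,0,0,-0.2],[0.078,-0.18,-0.025,0,0,-0.25],[0.093,-0.216,-0.027,0,0,-0.28],[0.093,-0.216,-0.027,0,0,-0.28]]'
python3 - <<'E'
from h import *
s=sense();im=grab_frame('wrist');cv2.imwrite('pics/w1.png',im[:,:,::-1])
C=cam('wrist',s);print(s['position'],s['ee_rot'],s['joint_positions'])
for r in silhouettes('wrist','cell_amber'):
    c,_=cv2.findContours(r['region'].astype('uint8'),0,2);c=max(c,key=cv2.contourArea);b=cv2.boxPoints(cv2.minAreaRect(c))
    print(r['confidence'],r['region'].sum(),b.tolist(),toplane(C,b,.046).round(4).tolist())
for r in pinpoint('wrist','cell_amber'): print(r['confidence'],toplane(C,np.array(r['point'])*[640,480],.008))
E
```

```text
time_s: 3.07
position: [0.4454, 0.0575, 0.1601]
ee_rot: [3.139, 0.003, 1.986]
contact_force: [0.0, 0.2, 0.3]
width: 0.0852
[0.44542423 0.05746227 0.16014248] [3.13905668 0.00342944 1.98553432] [-0.58332378  0.21149462  0.41253076  2.16135379 -0.11533693  0.78607988
  0.31714583]
0.73 893 [[306.6981201171875, 206.94337463378906], [343.28302001953125, 196.4905548095703], [350.67926025390625, 222.37733459472656], [314.0943603515625, 232.8301544189453]] [[0.4288, 0.0679, 0.046], [0.4484, 0.0843, 0.046], [0.4605, 0.0701, 0.046], [0.4406, 0.0532, 0.046]]
0.96 [[0.44546347 0.06502157 0.008     ]]
0.4 [[0.50389123 0.21643746 0.008     ]]
```

View pics/w1.png

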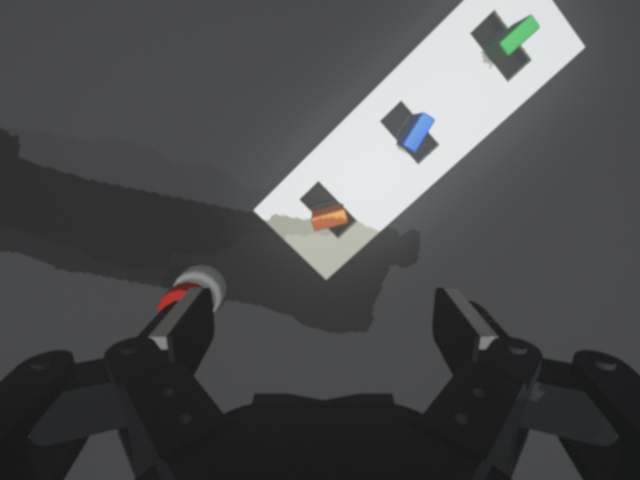

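Run:
```python
from h import *
im=cv2.imread('pics/w1.png')
cv2.imwrite('pics/w1z.png',cv2.resize(im[160:285,250:400],None,fx=5,fy=4.8,interpolation=cv2.INTER_CUBIC)[:600,:800])
C=cam('wrist',dict(position=[0.44542423,0.05746227,0.16014248],ee_rot=[3.13905668,0.00342944,1.98553432]))
g=cv2.cvtColor(im,cv2.COLOR_BGR2GRAY)
for a in (np.array([[254,210],[327,280],[585,45]]),):
    P=toplane(C,a,.02);print(P.round(4)); 
    for i in(0,1):
        d=P[i+1]-P[i];print(np.linalg.norm(d),np.degrees(np.arctan2(d[1],d[0])))
```

```text
[[0.3947 0.0444 0.02  ]
 [0.4677 0.0148 0.02  ]
 [0.5567 0.2385 0.02  ]]
0.07872031527960863 -22.117586822781398
0.24076462115566027 68.30779193409394
```

View pics/w1z.png

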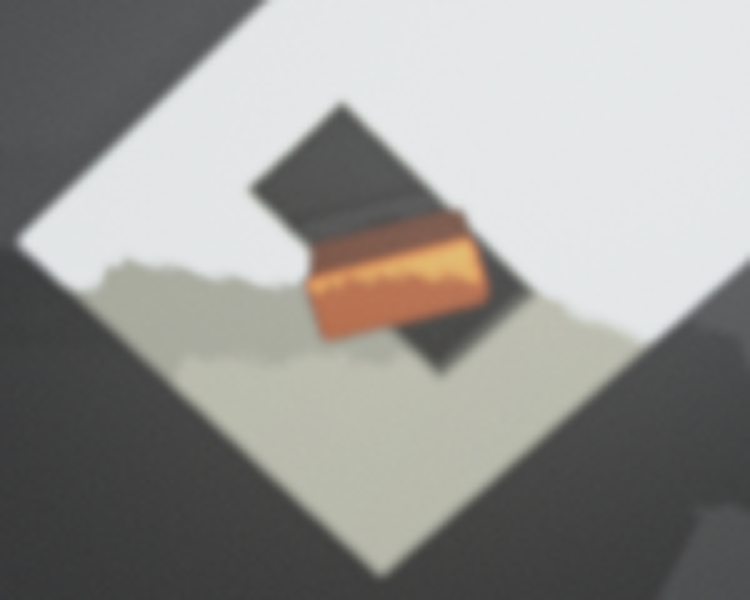

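Run:
```python
from h import *
C=cam('wrist',dict(position=[0.44542423,0.05746227,0.16014248],ee_rot=[3.13905668,0.00342944,1.98553432]))
z=np.array([(310,285),(470,237),(488,298),(328,340)]);uv=z/[5,4.8]+[250,160]
P=toplane(C,uv,.046)[:,:2];print(P.round(4),P.mean(0))
for a,b in((0,1),(3,2),(1,2),(0,3)):
    d=P[b]-P[a];print(np.linalg.norm(d),np.degrees(np.arctan2(d[1],d[0])))
z=np.array([(342,102),(250,188),(440,377),(532,293)]);uv=z/[5,4.8]+[250,160]
P=toplane(C,uv,.02)[:,:2];print('slot',P.round(4),P.mean(0))
for a,b in((0,3),(1,2)):
    d=P[b]-P[a];print(np.linalg.norm(d),np.degrees(np.arctan2(d[1],d[0])))
```

```text
[[0.4355 0.0614]
 [0.4525 0.0765]
 [0.4585 0.0694]
 [0.4409 0.055 ]] [0.44683905 0.06558339]
0.022772979919136516 41.526949392601274
0.022731277875641113 39.562994704388764
0.009230446013832001 -49.92062043716631
0.008450359544940831 -49.68088624307588
slot [[0.4302 0.0836]
 [0.4231 0.0659]
 [0.4615 0.0494]
 [0.4685 0.0676]] [0.44583239 0.06661964]
0.04147721346814067 -22.67177785075266
0.04180541363265254 -23.159250713576053
```

```bash
python3 -m jog '[[0,0.002,-0.005,0,0,-0.12],[0,0.004,-0.01,0,0,-0.24],[0,0.006,-0.015,0,0,-0.36],[0.001,0.008,-0.02,0,0,-0.48],[0.001,0.008,-0.025,0,0,-0.6],[0.001,0.008,-0.03,0,0,-0.72],[0.001,0.008,-0.035,0,0,-0.84],[0.001,0.008,-0.04,0,0,-0.96],[0.001,0.008,-0.045,0,0,-1.08],[0.001,0.008,-0.05,0,0,-1.2]]' 0; python3 -m jog '[[0,0,0,0,0,-0.08],[0,0,0,0,0,-0.08],[0,0,0,0,0,-0.08]]'
python3 - <<'E'
from h import *
s=sense();im=grab_frame('wrist');cv2.imwrite('pics/w2.png',im[:,:,::-1])
print(s['position'].tolist(),s['ee_rot'].tolist(),s['joint_positions'])
E
```

```text
time_s: 4.05
position: [0.4436, 0.0752, 0.1097]
ee_rot: [3.141, -0.001, 0.796]
contact_force: [0.6, 0.2, -1.1]
width: 0.0427
time_s: 4.3
position: [0.4433, 0.0769, 0.1097]
ee_rot: [3.141, -0.002, 0.722]
contact_force: [-0.2, -0.8, -0.0]
width: 0.0428
[0.44329579906483, 0.07693751278725981, 0.10967376484426014] [3.141323881621977, -0.0015136856240007823, 0.7219849910911516] [-0.79278596  0.33493529  0.63734001  2.21166672 -0.31699166  0.68056238
 -0.78199558]
```

View pics/w2.png

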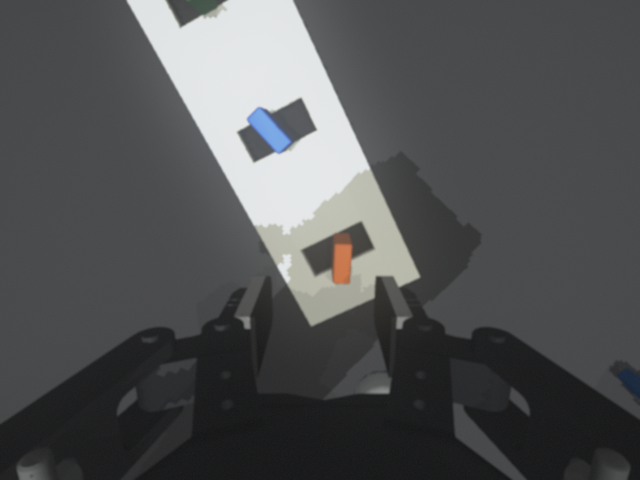

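Run:
```python
from h import *
im=cv2.imread('pics/w2.png')
cv2.imwrite('pics/w2z.png',cv2.resize(im[210:300,290:410],None,fx=6,fy=6,interpolation=cv2.INTER_CUBIC))
s=sense();print(s['position'],s['qvel'])
```

```text
[0.44344928 0.07656254 0.10980084] [ 0.01411086 -0.00217863  0.00548206 -0.00178451 -0.00036293 -0.00180041
 -0.00345071]
```

View pics/w2z.png

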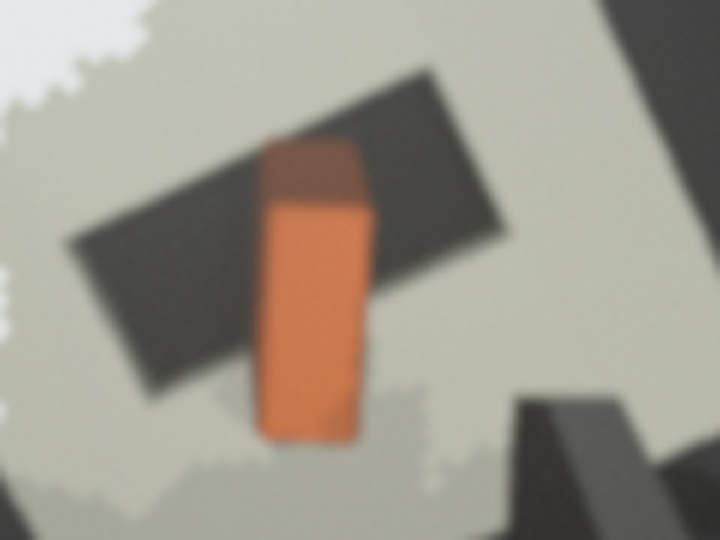

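Run:
```python
from h import *
s=sense()
C=cam('wrist',dict(position=[0.44329579906483, 0.07693751278725981, 0.10967376484426014],ee_rot=[3.141323881621977, -0.0015136856240007823, 0.7219849910911516]))
for nm,z,h,e in(('tab',[(266,205),(375,208),(358,442),(262,440)],.046,((0,3),(1,2))),('slot',[(70,243),(430,70),(507,233),(152,397)],.02,((0,1),(3,2)))):
    P=toplane(C,np.array(z)/6+[290,210],h)[:,:2];print(nm,P.round(4).tolist(),P.mean(0))
    for a,b in e:
        d=P[b]-P[a];print(np.linalg.norm(d),np.degrees(np.arctan2(d[1],d[0])))
```

```text
tab [[0.4523, 0.0761], [0.4587, 0.0684], [0.4405, 0.0539], [0.4347, 0.0609]] [0.44653451 0.06480743]
0.02325272113202993 -139.09594937362942
0.02319475845372963 -141.38661263795413
slot [[0.4301, 0.0827], [0.4686, 0.0671], [0.4611, 0.0491], [0.4227, 0.0649]] [0.44561512 0.06594698]
0.04152614341982964 -21.996647502470317
0.04146110909964267 -22.33668785587381
```

```bash
python3 -m jog '[[0.003,-0.0115,-0.02,0,0,-0.03],[0.003,-0.0115,-0.04,0,0,-0.03],[0.003,-0.0115,-0.04,0,0,-0.03],[0.003,-0.0115,-0.04,0,0,-0.03]]'; python3 -c "
from h import *
s=sense();print(s['position'],s['ee_rot'],s['qvel'].round(3))"
```

```text
time_s: 4.68
position: [0.4459, 0.0651, 0.0696]
ee_rot: [-3.141, -0.0, 0.692]
contact_force: [-0.3, -0.3, 0.0]
width: 0.0428
[0.44588551 0.0651338  0.06957669] [-3.14099360e+00 -2.24779557e-04  6.92227366e-01] [-0.013 -0.024  0.019 -0.019  0.004 -0.001 -0.005]
```

```bash
python3 -m jog '[[0.0005,0,-0.015,0,0,0],[0.0005,0,-0.028,0,0,0],[0.0005,0,-0.033,0,0,0],[0.0005,0,-0.033,0,0,0]]';python3 -m jog '[[0,0,0,0,0,0],[0,0,0,0,0,0],[0,0,0,0,0,0],[0,0,0,0,0,0],[0,0,0,0,0,0],[0,0,0,0,0,0]]' 1 30; python3 -c "
from h import *
s=sense();print(s['position'],s['ee_rot'],s['ft_torque'].round(3));im=grab_frame('wrist');cv2.imwrite('pics/w3.png',im[:,:,::-1])"
```

```text
time_s: 5.02
position: [0.4463, 0.0654, 0.0367]
ee_rot: [-3.14, 0.0, 0.693]
contact_force: [-0.1, -0.1, 0.9]
width: 0.0428
time_s: 5.52
position: [0.447, 0.0656, 0.0375]
ee_rot: [-3.141, -0.002, 0.693]
contact_force: [-0.4, 1.6, 6.3]
width: 0.0092
[0.44696451 0.06564585 0.03751042] [-3.14070431e+00 -1.56371489e-03  6.93258796e-01] [-0.     0.235 -0.015]
```

View pics/w3.png

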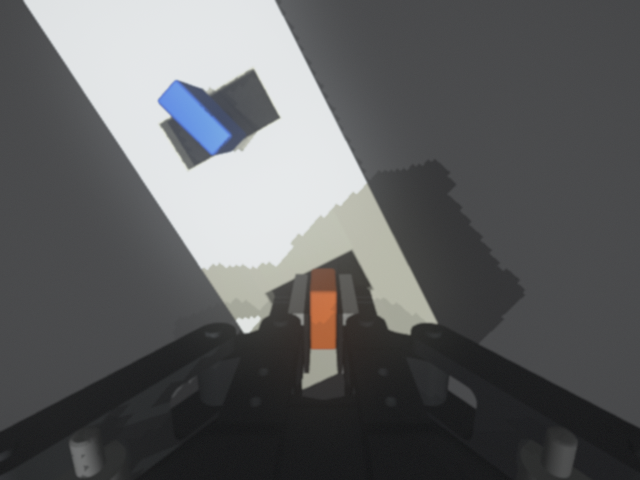

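```bash
python3 -m jog '[[0,0,0.0012,0,0,0],[0,0,0.0012,0,0,-0.08],[0,0,0.0012,0,0,-0.16],[0,0,0.0012,0,0,-0.24],[0,0,0.0012,0,0,-0.32],[0,0,0.0012,0,0,-0.4],[0,0,0.0012,0,0,-0.4]]'; python3 -c "
from h import *
s=sense();print(s['position'],s['ee_rot'],s['ft_torque'].round(3),s['contact_force'],s['width'])"
```

```text
time_s: 6.15
position: [0.4469, 0.0657, 0.0388]
ee_rot: [-3.141, -0.001, 0.292]
contact_force: [-0.9, 0.4, -0.5]
width: 0.0094
[0.44693653 0.06570597 0.03877335] [-3.14114211e+00 -1.49608431e-03  2.92124117e-01] [-0.04   0.038 -0.021] [-0.90607012  0.35102461 -0.54101016] 0.009401052558227175
```

```bash
python3 -m jog '[[0,0,0,0,0,-0.09],[0,0,0,0,0,-0.18],[0,0,0,0,0,-0.27],[0,0,0,0,0,-0.36],[0,0,0,0,0,-0.45],[-0.001,0.0004,0,0,0,-0.54],[-0.001,0.0004,0,0,0,-0.62],[-0.001,0.0004,0,0,0,-0.683],[-0.001,0.0004,0,0,0,-0.683]]'; python3 -c "
from h import *
s=sense();im=grab_frame('wrist');cv2.imwrite('pics/w4.png',im[:,:,::-1]);print(s['position'].tolist(),s['ee_rot'].tolist(),s['ft_torque'].round(3),s['contact_force'],s['width'],s['joint_positions'])"
```

```text
time_s: 6.9
position: [0.4459, 0.0662, 0.0388]
ee_rot: [3.142, -0.002, -0.39]
contact_force: [-0.0, 0.1, 0.4]
width: 0.0093
[0.445851858646302, 0.06621585212412849, 0.038751114801888434] [3.1415861838938546, -0.0015204834869328998, -0.38958908936808356] [ 0.057 -0.033  0.01 ] [-0.03563955  0.05057898  0.3885615 ] 0.009337322910319234 [-0.87779285  0.56122926  0.81898893  2.25928134 -0.7437749   0.61032619
 -1.45688248]
```

View pics/w4.png

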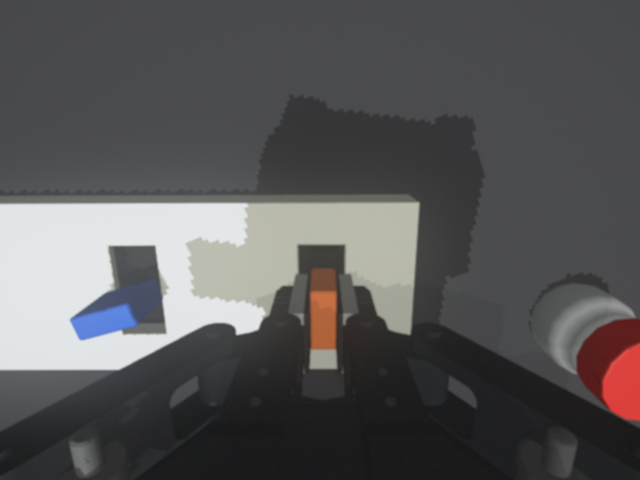

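Run:
```python
from h import *
im=cv2.imread('pics/w4.png');g=cv2.cvtColor(im,cv2.COLOR_BGR2GRAY).astype(float)
p=[0.445851858646302,0.06621585212412849,0.038751114801888434];e=[3.1415861838938546,-0.0015204834869328998,-0.38958908936808356]
C=cam('wrist',dict(position=p,ee_rot=e));R=Ro.from_euler('xyz',e).as_matrix()
E=[]
for r in(250,255,260):
    row=g[r,285:360];d=np.diff(row);l=285+np.argmin(d)+.5;q=285+np.argmax(d)+.5
    X=(toplane(C,[[l,r],[q,r]],.02)-p)@R;print(r,l,q,X.round(4)[:,:2].tolist(),'mid',X[:,1].mean())
ed=[]
for u in range(20,400,20):
    col=g[195:212,u];ed.append((u,195+np.argmax(np.diff(col))+.5))
P=toplane(C,ed,.02);k=np.polyfit(P[:,0],P[:,1],1);print('edge deg',np.degrees(np.arctan(k[0])),'jaw dir',np.degrees(e[2])+90)
cv2.imwrite('pics/w4z.png',cv2.resize(im[230:380,260:390],None,fx=4,fy=4,interpolation=cv2.INTER_CUBIC))
```

```text
250 297.5 344.5 [[0.0181, -0.0103], [0.018, 0.0096]] mid -0.00036023611824670225
255 297.5 344.5 [[0.0158, -0.0104], [0.0158, 0.0096]] mid -0.0003633984151209437
260 297.5 344.5 [[0.0136, -0.0104], [0.0135, 0.0097]] mid -0.0003665847325780118
edge deg 67.82144519111402 jaw dir 67.67818943486375
```

View pics/w4z.png

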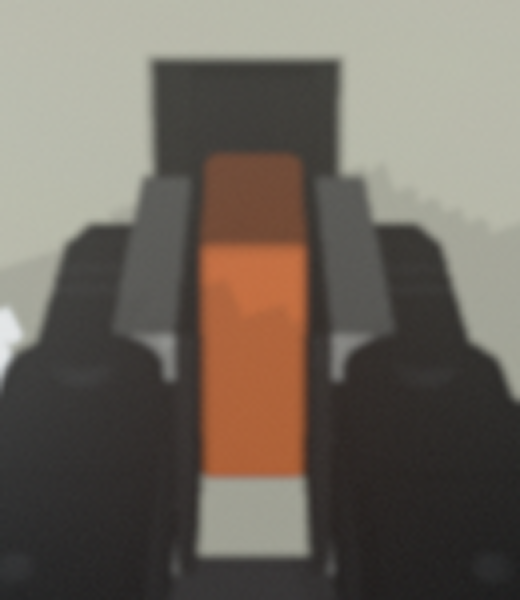

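```bash
python3 -m jog '[[0,0,0.003,0,0,0],[0,0,0.006,0,0,0],[0,0,0.009,0,0,0],[0,0,0.013,0,0,0]]'; python3 -m jog '[[0,0,0.006,0,0,0],[0,0,0.012,0,0,0],[0,0,0.025,0,0,0],[0,0,0.045,0,0,0],[0,0,0.065,0,0,0],[0,0,0.065,0,0,0]]';  python3 - <<'E'
from h import *
s=sense();im=grab_frame('wrist');cv2.imwrite('pics/w5.png',im[:,:,::-1]);print(s['position'].tolist(),s['ee_rot'].tolist(),s['joint_positions'])
for n in('top','side'):
    im=grab_frame(n);cv2.imwrite(f'pics/{n}1.png',im[:,:,::-1])
E
```

```text
time_s: 7.28
position: [0.4459, 0.0661, 0.0522]
ee_rot: [-3.141, -0.001, -0.387]
contact_force: [-0.4, 0.2, -0.4]
width: 0.0094
time_s: 7.78
position: [0.4481, 0.0661, 0.1202]
ee_rot: [-3.137, -0.006, -0.387]
contact_force: [1.0, 0.1, 0.1]
width: 0.0091
[0.4480590691478707, 0.0660985471168484, 0.12017387687253663] [-3.137242032864429, -0.005888055766540612, -0.38734515398148006] [-1.05013084  0.43028352  1.02544574  2.21196773 -0.54288858  0.76519208
 -1.61839378]
```

View pics/w5.png

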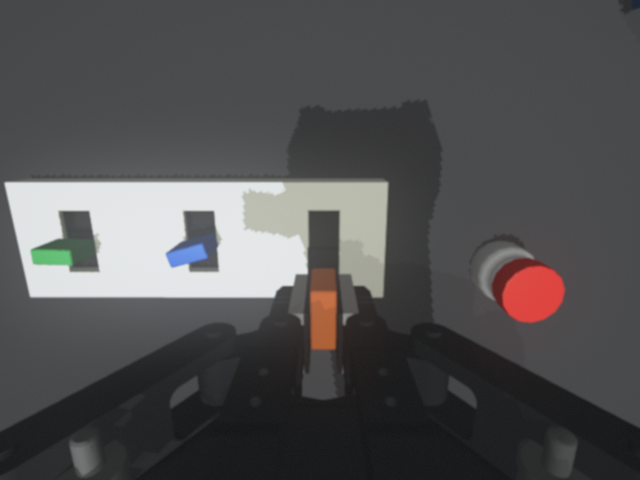

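```bash
python3 -m jog '[[0.009,-0.034,0.005,0,0,0.03],[0.018,-0.068,0.01,0,0,0.06],[0.027,-0.102,0.015,0,0,0.1],[0.036,-0.136,0.02,0,0,0.14],[0.045,-0.17,0.025,0,0,0.18],[0.054,-0.204,0.03,0,0,0.22],[0.063,-0.238,0.035,0,0,0.26],[0.072,-0.27,0.04,0,0,0.29],[0.08,-0.293,0.04,0,0,0.3],[0.08,-0.293,0.04,0,0,0.3]]';python3 -m jog '[[0,0,0,0,0,0],[0,0,0,0,0,0]]'
python3 - <<'E'
from h import *
s=sense();im=grab_frame('wrist');cv2.imwrite('pics/w6.png',im[:,:,::-1]);print(s['position'].tolist(),s['ee_rot'].tolist(),s['joint_positions'])
C=cam('wrist',s)
for l,z in(('nest',.02),('drawer_front',.034)):
    for r in pinpoint('wrist',l): print(l,r['confidence'],toplane(C,np.array(r['point'])*[640,480],z))
E
```

```text
time_s: 8.77
position: [0.5255, -0.2327, 0.1572]
ee_rot: [3.138, -0.002, -0.093]
contact_force: [-0.4, -0.2, -0.1]
width: 0.0094
time_s: 8.93
position: [0.5245, -0.2329, 0.1561]
ee_rot: [3.138, -0.0, -0.095]
contact_force: [-0.3, -0.2, -0.5]
width: 0.0094
[0.5245148980469966, -0.23290575015119003, 0.15610516276822212] [3.13817155503181, -0.00010180531214731836, -0.0945353903472097] [-0.29539437  0.52516749  0.87495877  1.90748963 -0.49327483  0.93840868
 -0.85059975]
```

View pics/w6.png

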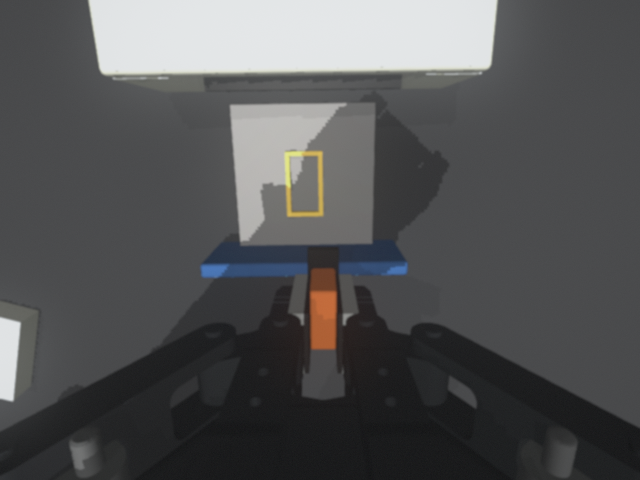

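Run:
```python
from h import *
s=sense();C=cam('wrist',dict(position=[0.5245148980469966, -0.23290575015119003, 0.15610516276822212],ee_rot=[3.13817155503181, -0.00010180531214731836, -0.0945353903472097]))
im=cv2.imread('pics/w6.png');h=cv2.cvtColor(im,cv2.COLOR_BGR2HSV)
m=cv2.inRange(h,(20,120,90),(35,255,255));m[:,:260]=0;m[:,350:]=0
c,_=cv2.findContours(m,0,2);c=max(c,key=cv2.contourArea);P=toplane(C,c[:,0,:],.025)[:,:2]
(cx,cy),wh,a=cv2.minAreaRect((P*1000).astype('float32'));print('rect mm',cx,cy,wh,a)
b=cv2.boxPoints(((cx,cy),wh,a))
print(b)
# drawer floor / front panel edges at z
e=toplane(C,[[203,276],[406,275]],.060);d=e[1]-e[0];print('panel',e.round(4),np.linalg.norm(d),np.degrees(np.arctan2(d[1],d[0])))
e=toplane(C,[[100,75],[492,70]],.084);d=e[1]-e[0];print('reader',e.round(4),np.linalg.norm(d),np.degrees(np.arctan2(d[1],d[0])))
cv2.imwrite('pics/w6z.png',cv2.resize(im[90:290,190:420],None,fx=3.4,fy=3,interpolation=cv2.INTER_CUBIC))
print(s['position'])
```

```text
rect mm 555.71435546875 -223.50997924804688 (25.371585845947266, 45.481971740722656) 84.54338836669922
[[ 531.8701  -233.9758 ]
 [ 577.146   -238.30078]
 [ 579.5586  -213.04416]
 [ 534.2827  -208.71918]]
panel [[ 0.5064 -0.1529  0.06  ]
 [ 0.4942 -0.2859  0.06  ]] 0.1335493328749691 -95.2240664337938
reader [[ 0.6286 -0.1299  0.084 ]
 [ 0.6122 -0.3283  0.084 ]] 0.19911630191867377 -94.7065230130802
[ 0.52522538 -0.23112856  0.15654823]
```

View pics/w6z.png

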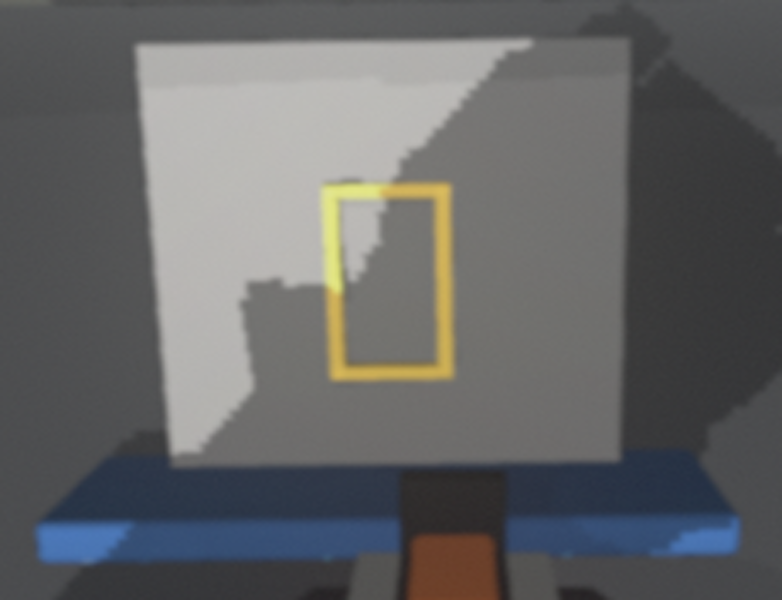

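```bash
python3 - <<'E'
from h import *
T=dict(position=[0,0,0.],ee_rot=[np.pi,0,0]) 
C=cam('wrist',T)
# tool at origin, roll pi: world z=-tool z ; tab top at z=+.0085
P=toplane(C,[[310.5,290.5],[336.5,290.5],[336.5,348.5],[310.5,348.5]],.0085)
print((P*[1,-1,-1]).round(4))
E
python3 -c "
import cv2;im=cv2.imread('pics/w6.png');cv2.imwrite('pics/w6y.png',cv2.resize(im[240:360,270:380],None,fx=5,fy=5,interpolation=cv2.INTER_CUBIC))"
```

```text
[[ 0.0118 -0.004  -0.0085]
 [ 0.0117  0.0053 -0.0085]
 [-0.0118  0.0055 -0.0085]
 [-0.0118 -0.0042 -0.0085]]
```

View pics/w6y.png

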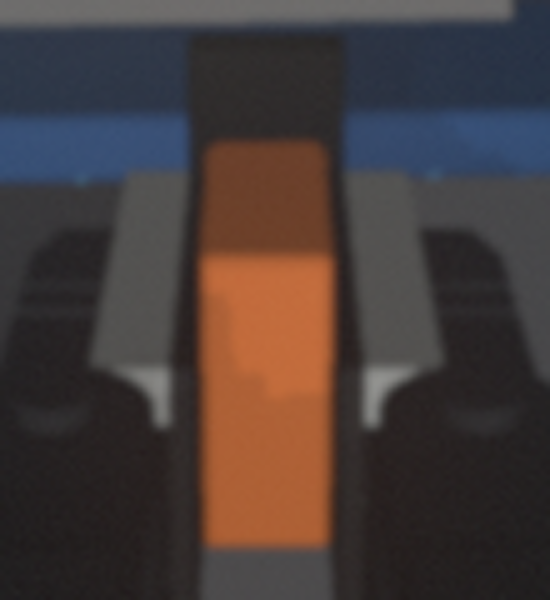

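```bash
python3 -m jog '[[0.015,0.004,0,0,0,0],[0.0305,0.008,0,0,0,0.005],[0.0305,0.008,-0.02,0,0,0.005],[0.0305,0.008,-0.05,0,0,0.005],[0.0305,0.008,-0.07,0,0,0.005],[0.0305,0.008,-0.07,0,0,0.005],[0.0305,0.008,-0.07,0,0,0.005]]'
python3 - <<'E'
from h import *
s=sense();im=grab_frame('wrist');cv2.imwrite('pics/w7.png',im[:,:,::-1]);print(s['position'].tolist(),s['ee_rot'].tolist(),s['joint_positions'])
im=grab_frame('side');cv2.imwrite('pics/s7.png',cv2.resize(im[90:230,230:400,::-1],None,fx=4,fy=4,interpolation=cv2.INTER_CUBIC))
print(sense()['position'])
E
```

```text
time_s: 9.67
position: [0.5553, -0.2219, 0.0859]
ee_rot: [3.14, 0.001, -0.085]
contact_force: [0.3, -0.2, -0.4]
width: 0.0093
[0.5552520242656316, -0.22193150164281938, 0.08594348404513337] [3.139783648993758, 0.00126842780203118, -0.08538113538980618] [-0.24293042  0.64687209  0.78003718  1.89596429 -0.59731439  0.8484144
 -0.80791736]
[ 0.55655017 -0.22322415  0.0878856 ]
```

View pics/w7.png

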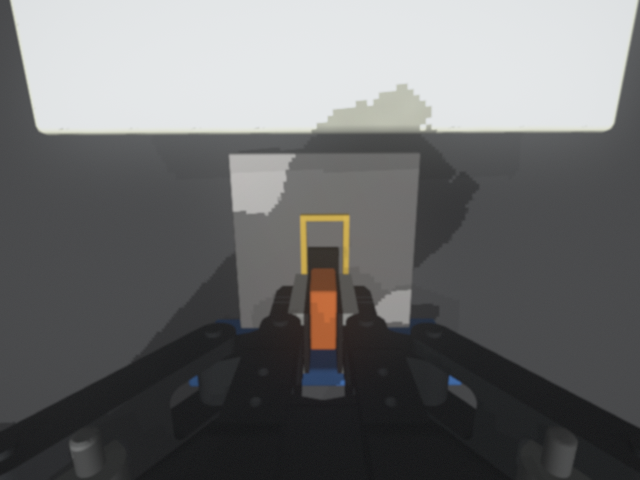

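View pics/s7.png

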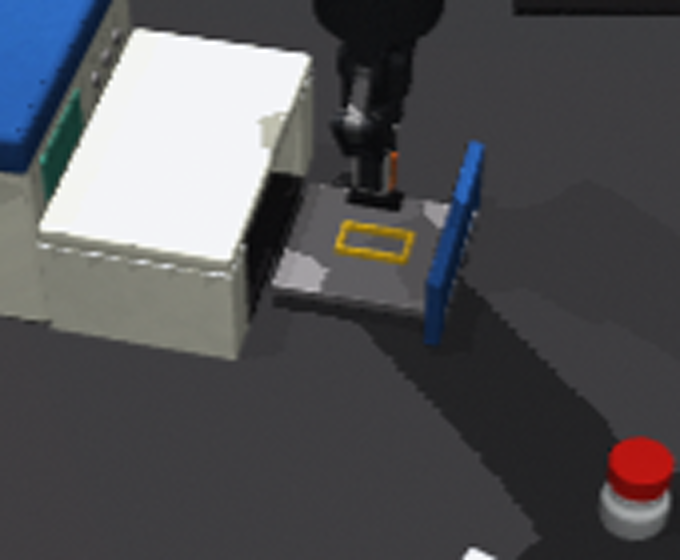

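Run:
```python
from h import *
s=sense();print(s['position'],s['ee_rot'])
C=cam('wrist',dict(position=[0,0,0.087],ee_rot=[np.pi,0,0])) 
P=toplane(C,[[299.8,215],[349.8,215],[300.5,272],[349.3,272]],.025)*[1,-1,1];print('rim outer: far x should be .023',P.round(4))
```

```text
[ 0.55655017 -0.22322415  0.0878856 ] [ 3.13858776e+00 -2.99108255e-03 -8.60602127e-02]
rim outer: far x should be .023 [[ 0.0232 -0.0118  0.025 ]
 [ 0.0232  0.0148  0.025 ]
 [-0.0093 -0.012   0.025 ]
 [-0.0093  0.0152  0.025 ]]
```

```bash
python3 -m jog '[[0,-0.001,-0.012,0,0,0],[0,-0.001,-0.024,0,0,0],[0,-0.001,-0.03,0,0,0],[0,-0.001,-0.033,0,0,0],[0,-0.001,-0.033,0,0,0]]'; python3 -m jog '[[0,0,0,0,0,0]]'
python3 - <<'E'
from h import *
s=sense();im=grab_frame('wrist');cv2.imwrite('pics/w8.png',im[200:380,240:410,::-1].repeat(3,0).repeat(3,1));print(sense()['position'],s['ee_rot'])
E
```

```text
time_s: 10.18
position: [0.5559, -0.224, 0.0538]
ee_rot: [3.139, -0.001, -0.086]
contact_force: [-0.7, 0.2, 0.4]
width: 0.0098
time_s: 10.27
position: [0.556, -0.2242, 0.0538]
ee_rot: [3.139, -0.001, -0.086]
contact_force: [0.0, -0.2, -0.2]
width: 0.0097
[ 0.55588245 -0.22413306  0.05377391] [ 3.13879511e+00 -1.20083660e-03 -8.63894542e-02]
```

View pics/w8.png

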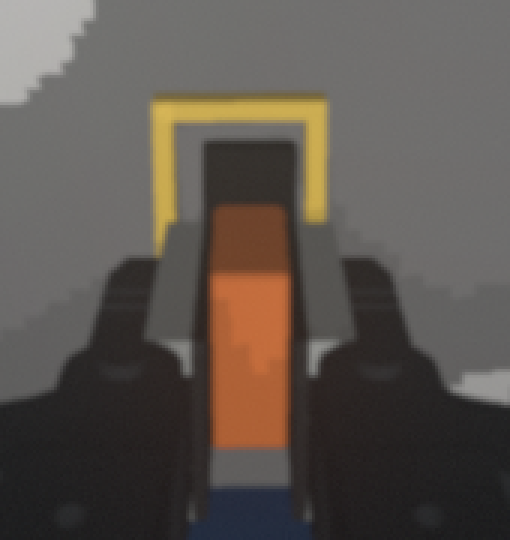

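```bash
python3 -m jog '[[0.0003,0.0016,0,0,0,0],[0.0003,0.0016,0,0,0,0],[0.0003,0.0016,0,0,0,0]]'
python3 - <<'E'
from h import *
grab_frame('side')
s=sense();im=grab_frame('wrist');cv2.imwrite('pics/w9.png',im[200:380,240:410,::-1].repeat(3,0).repeat(3,1));print(sense()['position'],s['ee_rot'])
E
```

```text
time_s: 10.57
position: [0.5564, -0.2224, 0.054]
ee_rot: [3.139, -0.001, -0.086]
contact_force: [0.2, 0.3, -0.4]
width: 0.0094
[ 0.55627695 -0.22252038  0.05397127] [ 3.13884834e+00 -1.39160050e-03 -8.62659933e-02]
```

View pics/w9.png

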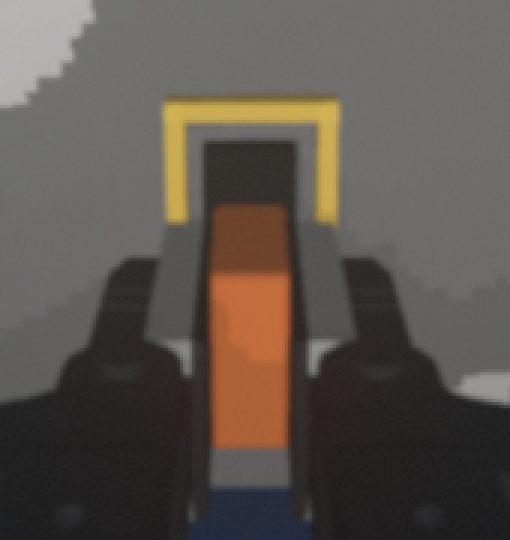

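```bash
python3 -m jog '[[0,0,-0.001,0,0,0],[0,0,-0.002,0,0,0],[0,0,-0.003,0,0,0],[0,0,-0.0035,0,0,0],[0,0,-0.0035,0,0,0]]';python3 -m jog '[[0,0,-0.0005,0,0,0],[0,0,-0.0005,0,0,0]]'
```

```text
time_s: 11.08
position: [0.5562, -0.2225, 0.0503]
ee_rot: [3.139, -0.001, -0.086]
contact_force: [-0.8, 0.9, 0.1]
width: 0.0094
time_s: 11.25
position: [0.5561, -0.2224, 0.0496]
ee_rot: [3.139, -0.001, -0.086]
contact_force: [-0.2, 0.3, -0.8]
width: 0.0093
```

```bash
python3 -m jog '[[0,0,-0.0005,0,0,0],[0,0,-0.0005,0,0,0]]';python3 -m jog '[[0,0,-0.0005,0,0,0],[0,0,-0.0005,0,0,0]]'
```

```text
time_s: 11.42
position: [0.5562, -0.2225, 0.0496]
ee_rot: [3.139, -0.001, -0.086]
contact_force: [-1.4, 1.7, 4.0]
width: 0.009
time_s: 11.58
position: [0.5563, -0.2225, 0.0496]
ee_rot: [3.14, -0.001, -0.086]
contact_force: [-1.2, 0.6, 5.5]
width: 0.0092
```

```bash
python3 -m jog '[[0,0,0,0,0,0],[0,0,0,0,0,0],[0,0,0,0,0,0],[0,0,0,0,0,0]]' 0.3
python3 - <<'E'
from h import *
s=sense();im=grab_frame('wrist');cv2.imwrite('pics/w10.png',im[200:380,240:410,::-1].repeat(3,0).repeat(3,1));print(s['position'],s['joint_positions'])
E
```

```text
time_s: 11.92
position: [0.5562, -0.2225, 0.0493]
ee_rot: [3.14, -0.001, -0.086]
contact_force: [0.3, 0.7, 0.8]
width: 0.0299
[ 0.55620957 -0.22246332  0.04933627] [-0.20902837  0.69395586  0.73317182  1.91142448 -0.64703796  0.78664598
 -0.77122984]
```

View pics/w10.png

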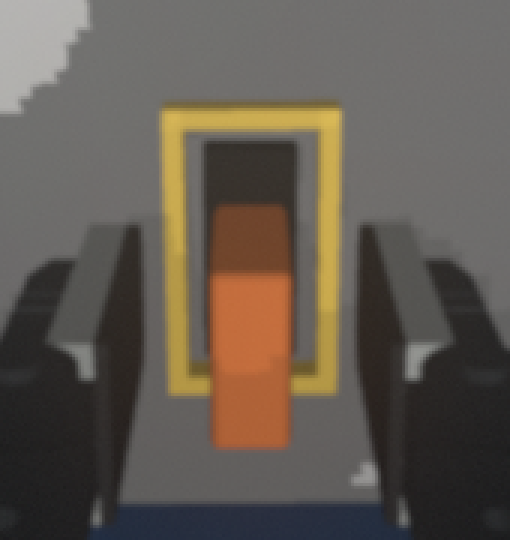

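```bash
python3 -m jog '[[0,0,0.01,0,0,0],[0,0,0.03,0,0,0],[0,0,0.06,0,0,0],[0,0,0.085,0,0,0],[-0.02,0.002,0.09,0,0,0],[-0.05,0.004,0.09,0,0,0],[-0.08,0.007,0.09,0,0,0],[-0.11,0.01,0.09,0,0,0],[-0.11,0.01,0.09,0,0,0],[-0.11,0.01,0.09,0,0,0]]'; python3 -m jog '[[0,0,0,0,0,0],[0,0,0,0,0,0],[0,0,0,0,0,0]]' 1
python3 - <<'E'
from h import *
s=sense();im=grab_frame('wrist');cv2.imwrite('pics/w11.png',im[:,:,::-1]);print(s['position'].tolist(),s['ee_rot'].tolist(),s['joint_positions'])
C=cam('wrist',s)
for l,z in(('nest',.02),('drawer_front',.034)):
    for r in pinpoint('wrist',l): print(l,r['confidence'],toplane(C,np.array(r['point'])*[640,480],z))
E
```

```text
time_s: 12.8
position: [0.4451, -0.2124, 0.14]
ee_rot: [3.141, -0.002, -0.088]
contact_force: [0.3, -0.2, 0.6]
width: 0.0301
time_s: 13.05
position: [0.4462, -0.2126, 0.1403]
ee_rot: [3.14, -0.003, -0.087]
contact_force: [0.3, -0.0, 0.0]
width: 0.0001
[0.44623165136963894, -0.21262149257188473, 0.14025805585142262] [3.140495653856256, -0.002763226582317646, -0.08733061099293704] [-0.35694388  0.42104537  0.91279651  2.10135979 -0.45661648  0.82378941
 -0.8258191 ]
nest 0.83 [[ 0.55453952 -0.22387876  0.02      ]]
drawer_front 0.75 [[ 0.49905763 -0.21874903  0.034     ]]
```

View pics/w11.png

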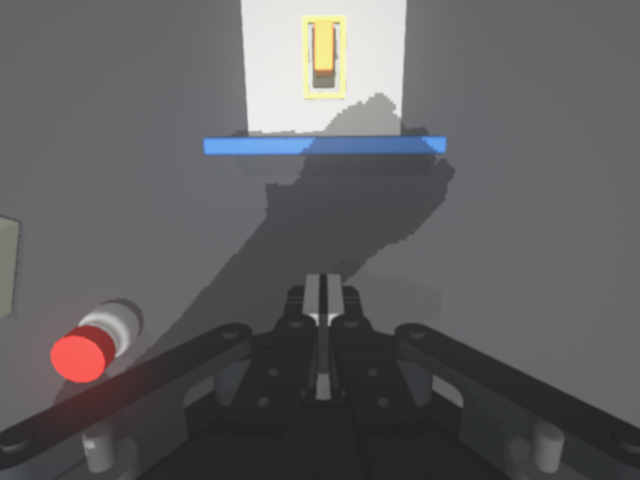

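```bash
python3 -m jog '[[0,0,-0.03,0,0,0],[0,0,-0.06,0,0,0],[0,0,-0.085,0,0,0],[0.01,-0.001,-0.088,0,0,0],[0.02,-0.002,-0.088,0,0,0],[0.025,-0.002,-0.088,0,0,0],[0.03,-0.0027,-0.088,0,0,0],[0.034,-0.003,-0.088,0,0,0],[0.034,-0.003,-0.088,0,0,0]]';  python3 -m jog '[[0.003,0,0,0,0,0],[0.007,-0.0006,0,0,0,0],[0.012,-0.001,0,0,0,0],[0.017,-0.0015,0,0,0,0],[0.022,-0.002,0,0,0,0],[0.027,-0.0025,0,0,0,0]]';python3 -c "
from h import *
s=sense();im=grab_frame('side');cv2.imwrite('pics/s12.png',cv2.resize(im[60:230,180:400,::-1],None,fx=3.5,fy=3.5));print(s['position'],s['ee_rot'],s['joint_positions'])"
```

```text
time_s: 13.95
position: [0.4816, -0.2158, 0.0531]
ee_rot: [3.14, -0.005, -0.087]
contact_force: [0.4, -0.3, -0.3]
width: 0.0003
time_s: 14.45
position: [0.5087, -0.2181, 0.0529]
ee_rot: [3.14, -0.004, -0.087]
contact_force: [-1.6, 1.0, 0.5]
width: 0.0001
[ 0.50870159 -0.21808058  0.05292972] [ 3.14045446 -0.00388324 -0.0865559 ] [-0.21793265  0.63083186  0.74286723  2.02034744 -0.64078246  0.73103355
 -0.73210335]
```

View pics/s12.png

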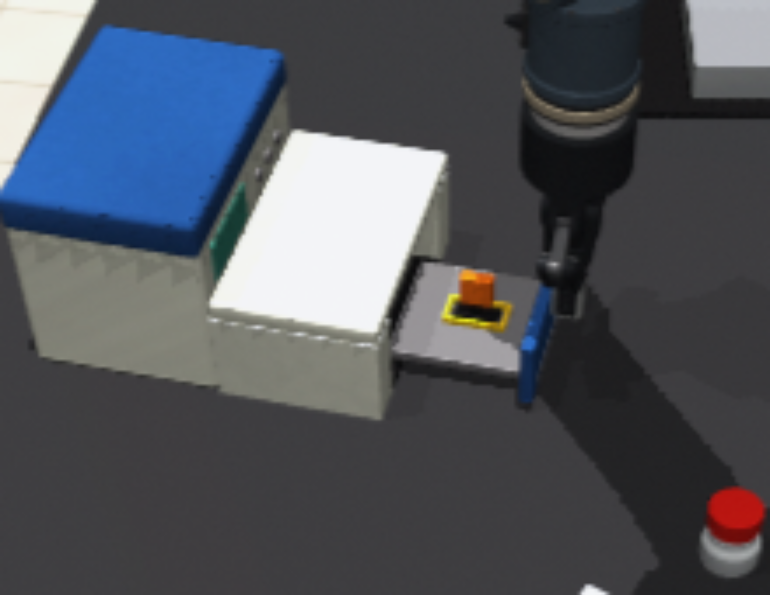

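```bash
python3 -m jog '[[0.006,-0.0005,0,0,0,0],[0.014,-0.0012,0,0,0,0],[0.022,-0.002,0,0,0,0],[0.03,-0.0026,0,0,0,0],[0.038,-0.0033,0,0,0,0],[0.046,-0.004,0,0,0,0],[0.054,-0.0047,0,0,0,0],[0.062,-0.0054,0,0,0,0],[0.069,-0.006,0,0,0,0],[0.075,-0.0065,0,0,0,0]]'; python3 -m jog '[[0.003,0,0,0,0,0],[0.005,-0.0004,0,0,0,0]]'
```

```text
time_s: 15.33
position: [0.586, -0.2245, 0.0528]
ee_rot: [3.14, -0.005, -0.085]
contact_force: [-1.3, 1.1, -1.5]
width: -0.0003
time_s: 15.5
position: [0.5919, -0.225, 0.0529]
ee_rot: [3.139, -0.006, -0.085]
contact_force: [-1.6, 1.9, 0.4]
width: 0.0001
```

```bash
python3 -m jog '[[0.002,0,0,0,0,0],[0.004,-0.0004,0,0,0,0]]'; python3 -m jog '[[0.002,0,0,0,0,0],[0.003,-0.0004,0,0,0,0]]';python3 -c "
from h import *
s=sense();im=grab_frame('side');cv2.imwrite('pics/s13.png',cv2.resize(im[60:230,180:400,::-1],None,fx=3.5,fy=3.5));print(s['position'],s['contact_force'])"
```

```text
time_s: 15.67
position: [0.5959, -0.2253, 0.0529]
ee_rot: [3.14, -0.006, -0.085]
contact_force: [-1.2, -0.1, -0.7]
width: 0.0
time_s: 15.83
position: [0.599, -0.2256, 0.0529]
ee_rot: [3.14, -0.006, -0.085]
contact_force: [-4.5, 1.7, 0.3]
width: -0.0003
[ 0.59896939 -0.22558497  0.05290337] [-4.51762069  1.65873479  0.3007382 ]
```

View pics/s13.png

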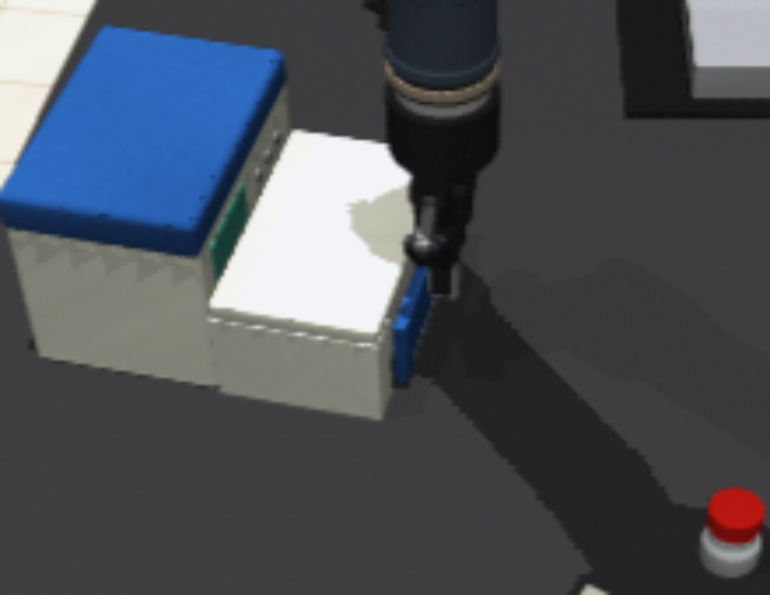

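Nearly shut, and the force has started to rise. I'll continue in 1 mm nudges until it stops firmly.

```bash
python3 -m jog '[[0.001,0,0,0,0,0],[0.001,0,0,0,0,0]]'; python3 -m jog '[[0.001,0,0,0,0,0],[0.001,0,0,0,0,0]]';python3 -m jog '[[0.001,0,0,0,0,0],[0.001,0,0,0,0,0]]'
```

```text
time_s: 16.05
position: [0.599, -0.2256, 0.0529]
ee_rot: [3.141, -0.004, -0.085]
contact_force: [-4.2, 2.1, 1.7]
width: 0.0001
time_s: 16.22
position: [0.599, -0.2256, 0.0529]
ee_rot: [3.141, -0.002, -0.086]
contact_force: [-4.6, 2.1, 1.9]
width: 0.0003
time_s: 16.38
position: [0.599, -0.2256, 0.0529]
ee_rot: [-3.141, -0.0, -0.086]
contact_force: [-5.8, 1.0, 2.1]
width: -0.0003
```

```bash
python3 -m jog '[[0.003,0,0,0,0,0],[0.005,-0.0004,0,0,0,0],[0.005,-0.0004,0,0,0,0]]'; python3 -c "
from h import *
s=sense();print(s['position'],s['contact_force'],s['ee_rot'])"
```

```text
time_s: 16.63
position: [0.5991, -0.2257, 0.0529]
ee_rot: [-3.137, 0.01, -0.087]
contact_force: [-14.2, 4.8, 11.3]
width: 0.0
[ 0.59913306 -0.22565697  0.05290271] [-14.16927376   4.79298769  11.30157372] [-3.13744954  0.00980578 -0.08727487]
```

```bash
python3 -m jog '[[-0.005,0.0004,0,0,0,0],[-0.02,0.002,0,0,0,0],[-0.05,0.004,0,0,0,0],[-0.08,0.006,0.02,0,0,0],[-0.11,0.008,0.05,0,0,0],[-0.13,0.01,0.08,0,0,0],[-0.13,0.01,0.1,0,0,0],[-0.13,0.01,0.1,0,0,0],[-0.13,0.01,0.1,0,0,0]]'
python3 - <<'E'
from h import *
grab_frame('top')
s=sense();im=grab_frame('wrist');cv2.imwrite('pics/w14.png',im[:,:,::-1]);print(s['position'],s['joint_positions'])
C=cam('wrist',s)
for r in pinpoint('wrist','drawer_front'): print(r['confidence'],toplane(C,np.array(r['point'])*[640,480],.034))
for n in('top','side'):
    im=grab_frame(n);cv2.imwrite(f'pics/{n}14.png',im[:,:,::-1])
E
```

```text
time_s: 17.38
position: [0.471, -0.2161, 0.1544]
ee_rot: [-3.138, 0.004, -0.087]
contact_force: [-0.3, 0.7, -0.7]
width: 0.0003
[ 0.47044008 -0.21557935  0.15325564] [-0.35206242  0.44516219  0.91213451  2.0326615  -0.45590709  0.88634761
 -0.84393664]
0.72 [[ 0.39560673 -0.06223892  0.034     ]]
0.64 [[ 0.60975086 -0.22691714  0.034     ]]
```

View pics/w14.png

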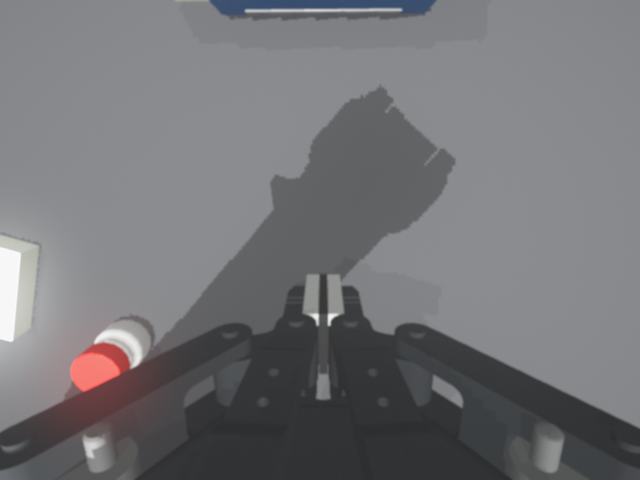

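View pics/side14.png

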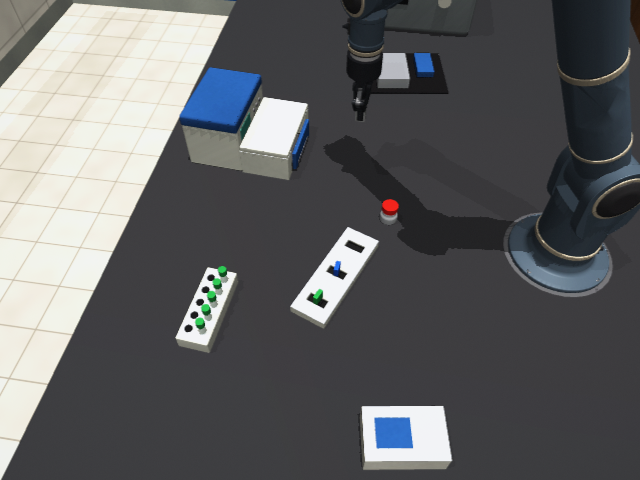

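View pics/top14.png

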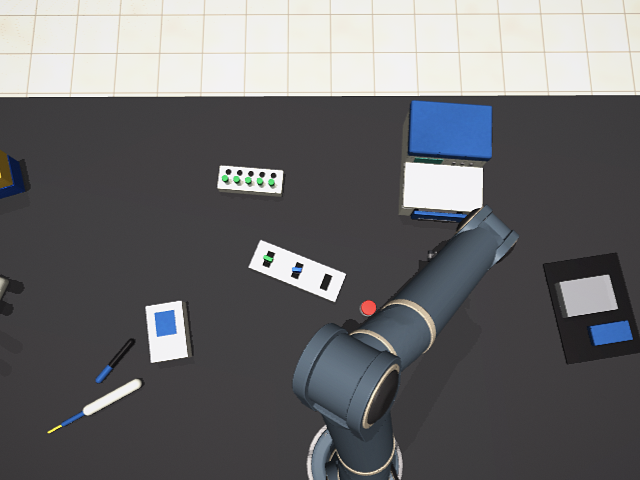

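```bash
python3 -m jog '[[0.02,-0.002,0.01,0,0,0],[0.045,-0.004,0.02,0,0,0],[0.06,-0.005,0.02,0,0,0],[0.06,-0.005,0.02,0,0,0],[0.06,-0.005,0.02,0,0,0]]'
python3 - <<'E'
from h import *
grab_frame('top')
s=sense();im=grab_frame('wrist');cv2.imwrite('pics/w15.png',im[:,:,::-1]);print(s['position'].tolist(),s['ee_rot'].tolist())
cv2.imwrite('pics/w15z.png',cv2.resize(im[40:200,200:420,::-1],None,fx=3.6,fy=3.6,interpolation=cv2.INTER_CUBIC))
E
```

```text
time_s: 18.05
position: [0.5291, -0.2204, 0.1707]
ee_rot: [-3.139, 0.014, -0.086]
contact_force: [-1.0, -1.0, -0.4]
width: 0.0004
[0.5280996978245693, -0.22046565529166165, 0.1707027466712719] [-3.1381112647015224, 0.014162878770380916, -0.08728520793398498]
```

View pics/w15.png

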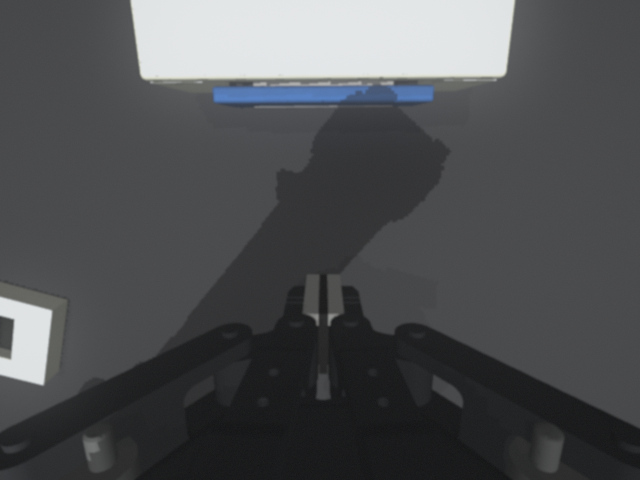

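Run:
```python
from h import *
C=cam('wrist',dict(position=[0.5281,-0.2205,0.1707],ee_rot=[-3.1381,0.01416,-0.08729]))
im=cv2.imread('pics/w15.png');g=cv2.cvtColor(im,cv2.COLOR_BGR2GRAY).astype(float);b=im[:,:,0].astype(float)-im[:,:,2]
for u in (230,260,300,420):
    print(u,[(r,int(g[r,u]),int(b[r,u])) for r in range(76,110,1)] if u==260 else '')
n=np.array([np.cos(-.088),np.sin(-.088),0])
R=toplane(C,[[143,79],[505,78]],.084)
P=toplane(C,[[214,104],[433,103]],.060);Q=toplane(C,[[214,87],[433,87]],.060)
print(R.round(4),P.round(4),Q.round(4)); print('reader',R@n,'panel front',P@n,'panel rear',Q@n)
```

```text
230 
260 [(76, 223, -5), (77, 208, -12), (78, 177, -9), (79, 141, -5), (80, 116, -1), (81, 115, 1), (82, 137, 0), (83, 162, -1), (84, 169, 0), (85, 152, 7), (86, 123, 32), (87, 108, 65), (88, 112, 81), (89, 118, 88), (90, 120, 91), (91, 120, 92), (92, 120, 93), (93, 120, 93), (94, 120, 95), (95, 121, 96), (96, 123, 100), (97, 125, 103), (98, 125, 103), (99, 123, 101), (100, 116, 93), (101, 104, 78), (102, 88, 59), (103, 74, 35), (104, 71, 22), (105, 87, 16), (106, 109, 8), (107, 109, 3), (108, 92, 4), (109, 82, 5)]
300 
420 
[[ 0.6288 -0.1312  0.084 ]
 [ 0.612  -0.3273  0.084 ]] [[ 0.6144 -0.1609  0.06  ]
 [ 0.6032 -0.2952  0.06  ]] [[ 0.6241 -0.1626  0.06  ]
 [ 0.6125 -0.2952  0.06  ]]
reader [0.63786372 0.63843232] panel front [0.62620163 0.62684619] panel rear [0.63599063 0.63603985]
```

View pics/w15z.png

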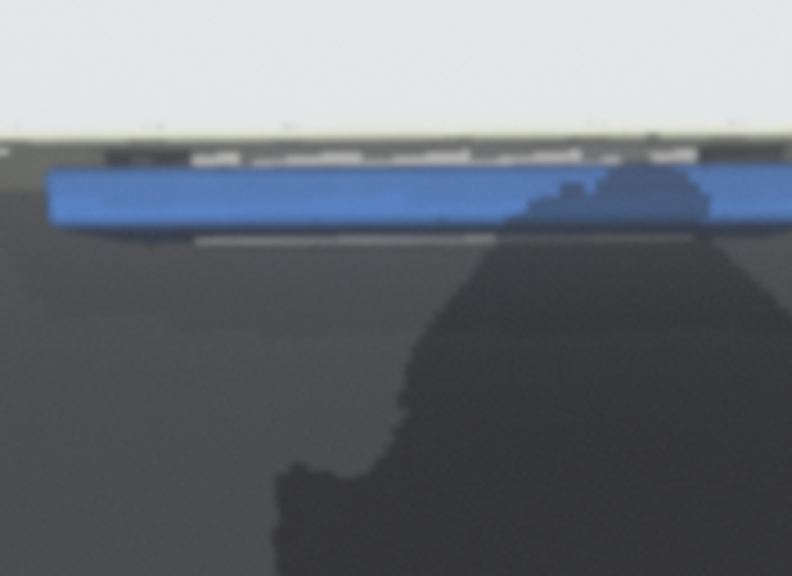

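The panel's face measures 11.6 mm in front of the reader, against 11 mm when shut, and the push ended on a hard stop. The arm is clear, so I'm handing in.

```bash
python3 -c "
from workcell import *
print(sign_off()); print(sense()['time_s'])"
```

```text
the job is handed in; nothing more can be done
None
the job is handed in; nothing more can be done
```

The amber standard is in the photometer's nest and the drawer is shut; I handed the job in at about 18 s on the robot's clock.

**What I did:**
- **Unlocking:** I gripped the standard by its tab, turned it about 62° and lifted it out. The foot was then within 0.2° and 0.4 mm of the slot, and I felt no resistance.
- **Placing:** I corrected its sideways position by 1.6 mm over the nest, lowered it until it touched at about 5 N, and let go.
- **Closing:** I pushed the drawer with closed fingers until it stopped moving at about 14 N, then backed the arm away.

**Last checks:**
- **Drawer:** the panel measures about 11.6 mm in front of the reader, against 11 mm when shut. That is within calibration error.
- **Standard:** it was upright in the nest when I let go and partway through the push. It can't be seen with the drawer shut, so its final pose is inferred.
- **Bystanders:** the final pictures show the green and blue standards, tube rack, kit box and jar where they were.

**Disagreements:**
- **Wrong detection:** in the first picture after the push, the network's top guess for the drawer front was clearly wrong, near the rack. Its second guess matched my measurement.
- **Sideways force:** at the final stop the wrist also read about 11 N upward. I took this as the fingers pressing on the panel, since the gripper body should have had about 20 mm of clearance.

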